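Reverse the ratchet and back off the soap press

ROBOT

A 6-joint arm with a two-finger parallel gripper is mounted at the origin on the work surface. World frame = base frame: x ahead of the robot, y to its left, z up, the work surface at z = 0. Lengths are in mm, angles in rad, forces in N, time in s.
With the tool pointing down it reaches from about 300 to 775 mm from the base axis. Payload 14.6 kg.
Tool frame: the origin (TCP) lies at the very end of the fingers, on their centre line; the grasp point (between the pads) lies 19 mm behind it; z points along the fingers, y is the line along which they close (so a half turn about z gives the same grasp; the last joint's range is limited). The gripper opens to 94 mm and grips with 3 to 60 N. Pads are 16 mm wide; open, the fingers measure 119 mm over their backs; the gripper's body (75 mm by 177 mm) begins 78 mm behind the grasp point.
Start: joints at [1.242, 0.3, 1.521, -0, 1.321, -0.067], TCP at [142.349, 531.25, 205.446] pointing down, gripper open.
Joint ranges: [-3.03, 3.03], [-0.79, 2.21], [0.23, 2.52], [-1.04, 4.18], [0, 3.07], [-2.55, 2.55]. Speed limits (rad/s): [2.22, 2.22, 2.57, 3.14, 3.14, 3.14].

INTERFACE

Orientations are given as [roll, pitch, yaw] about the fixed x, y, z axes, in that order (R = Rz(yaw) Ry(pitch) Rx(roll)).
In Python, from cell import read_state, viewer, manip, models gives the robot as it stands.
- The arm moves only by the tool carry_out, never from a script. Its argument "deltas" is a list of rows, each an object with "dp": the shift along the tool's x, y, z in mm, a list of three; "roll": the turn about the tool's z in degrees; "gripper": the opening, from -1 (shut) to 1 (fully open), so that 0 is half open. In form: [{"dp": [tx, ty, tz], "roll": roll, "gripper": gripper}, ...]. A call has 1 to 12 rows; each row is the pose to reach, as a shift and turn from the pose commanded when the call began, along the tool's axes at that moment; what a row does not reach only later rows make up. A row lasts 1/12 s, in which the tool goes at most 41.7 mm and 7.16 degrees, less where a joint would pass 70% of its speed; a pose out of reach is approached as far as the arm can. A call with a gripper value outside its range is refused whole. The fingers move at their own pace and stop on an object; "newtons" is the grip in N (left out, the last holds). Time passes only in rows, so rows that repeat a pose let the fingers close. It gives the time, the measured TCP pose, the force, the opening and the grip force at its end, in the units of the state.
- read_state(): the state, without advancing time (a new reading comes with each control period).
- viewer.camera(name): name is "side" or "top" or "wrist"; returns the picture (480x640x3 uint8, red, green, blue); there is no depth.
- viewer.camera_params(name): a dict with "fovy" (degrees; the focal length in pixels is half the picture's height over the tangent of half this angle, whatever the lens; pixels are square), "cx", "cy" (the principal point, pixels), "eye" and "attitude" of the camera in the world; the wrist camera has in their place "T_tool_cam" (4x4, takes a point from camera to tool coordinates, whose origin is the TCP and whose axes are the flange's). Camera axes: x right, y up, looking along -z (the intrinsics and any distortion apply to the point x, -y, -z); pixel columns grow to the right and rows downward; lengths in mm; the calibration is good to about 2 mm. A picture is of the moment at which its call begins: read the wrist's pose just before it. camera_params takes no time and is no camera call.
- manip.sign_off(): hands the job in; it is judged then, once.
Trained networks look in the newest picture that a camera, given by its name, has taken for a name from the list of things; names that differ only in an ending like _2 or _b are one class to them, and where a whole thing is asked for, a point or a joint stands for the part that bears it (a point fixed in the world has none). Each returns a list of dicts, best first, with "p" (0 to 1); they miss things now and then, are a little off and sometimes report something else, mostly with a low value. They report only what shows in the picture. A call takes as long as a camera call.
- models.cut_out(camera, label): "region" (480x640 bool, what is visible of it) and "box" ([left, top, right, bottom] in pixels, round what is visible of it).
The state is a dict: "clock": time; "joints": joint angles; "qd": joint speeds; "effort": joint torques, N m; "eef_pos": TCP position; "eef_rot": TCP orientation; "wrist_force": force on the tool from outside, world axes, zero at the start; "moment": the same for the moment, N m; "finger_gap": finger opening in mm; "finger_force": force on a finger pad.
Only numpy, scipy, OpenCV 4.12 (cv2) and the standard library are available. Lean on these libraries where they do the work, as an engineer would, in place of code of your own. Each camera call takes 0.05 s, during which the arm holds its last target. There are 200 camera calls.

TASK

The ratchet on the little blue soap press is still set to tighten. Flip its red direction lever right over to the loosen side, then swing the blue handle counter-clockwise (seen from above) until the press plate has come up snug under the two orange stop collars: feel for the stop, lean on it with about 10 N at the middle of the grip for a moment so that it stays snug, and do not force it (more than 12 N there is too much). Never wind the plate down onto the puck, leave the spare puck, the jar and the scraper where they are, and finish with the lever on loosen, the plate snug and your hand off.

Things in the scene. Friction and masses are not known exactly. Their poses are not given: they have to be found in the camera images.
- stand: Press stand, fixed to the bench: blue base 140 (x) x 190 (y) x 15 mm, two upright 16 mm steel columns at y = +-65 mm, a blue bridge 50 x 170 mm across them, its top at z = 148 mm, and a vertical quick-lead screw through the middle of the bridge, with the ratchet on it above the bridge. Origin: centre of the base's underside, on the bench; z up.
- screw_axis (a point): Point on the screw's vertical axis, 169 mm above the bench, level with the handle's centre line; handle and screw turn about it. Counter-clockwise from above loosens and raises the plate. Driving the screw takes 0.5 to 0.75 N m on the handle (about 4 N at the grip's middle), idle or clicking 0.1 to 0.3 N m. 14 teeth: up to 0.5 rad of a stroke may be idle before it bites. The stop comes after 0.7 to 1.3 rad of driving.
- grip (a point): Middle of the round blue grip, 145 mm from screw_axis and level with it. The level handle runs from the axis through this point: steel head 64 mm across (z 154 to 184 mm), neck 26 mm wide, top at z = 184 mm, then the grip, 24 mm thick, from 85 to 200 mm out. At the stop the swing stiffens by about 6 N m per rad (0.3 N per mm here); snug is 1.2 to 1.7 N m on the handle; above 2 N m the teeth may slip.
- ratchet (a joint): Angle of the handle in rad: 0 when it points along the stand's -x, growing counter-clockwise from above; starts between -1.0 and -0.4 (to the robot's left). It stays where it is left and swings to +-3.1. With the lever on loosen, counter-clockwise swings drive the screw and clockwise swings click freely back, so several strokes are allowed.
- lever (a joint): Red direction lever on top of the neck: its angle to the handle's line, rad. Start near +0.45, TIGHTEN: looking from grip to head, its tab is 16 mm to the right of the middle line. LOOSEN is near -0.45, the tab as far to the left: push it about 33 mm left, all the way (below -0.3). It stays where it is left; takes 1.5 to 3 N; pushing on past its end turns the handle clockwise.
- lever_tip (a point): Middle of the upright tab at the lever's end: tab 12 mm long, 9 mm wide, z = 185 to 208 mm; this point is 197 mm above the bench and 38 mm from the lever's pivot, which lies on the handle's centre line 34 mm from the screw axis. The lever points from the pivot towards the grip.
- plate: Aluminium press plate, about 75 x 165 mm, sliding up and down on the columns; origin at the centre of its underside. It starts 1.5 to 3 mm above the puck and has a few millimetres to climb until it meets the collars.
- collars: Two orange stop collars, 32 mm in diameter and 14 mm high, clamped on the columns above the plate, at a height that differs from time to time by a millimetre or two; origin midway between them. The plate's top face comes up against them and stops there; they give a little.
- pressed_puck: Yellow soap puck, 60 mm in diameter, 30 mm high, standing on the base under the plate; origin at the centre of its underside.
- spare_puck: Loose yellow soap puck, 60 mm in diameter, 30 mm high, on the bench; origin at the centre of its underside. Bystander.
- jar: Loose jar with a white lid, 64 mm in diameter, 85 mm high, on the bench; origin at the centre of its underside. Bystander.
- scraper: Loose scraper with a blue handle, 200 mm long along its own x, lying flat; origin in its middle. Bystander.

How it is judged (in metres and radians):
On the way, in this order (a step that is already met when the one before it is completed fails the run):
1. the direction lever is over on the loosen side (below -0.2 rad) (value of joint lever below -0.2 rad), for 0.2 s.
2. the plate has been brought snug against the stop collars (more than 110 N between them, which the screw makes from about 8 N at the middle of the grip) (contact force between plate and collars above 110 N), for 0.2 s.
At the end, for the whole second after the job is handed in: The direction lever is on loosen (below -0.2 rad), the press plate is at rest and still snug under the stop collars (more than 50 N held between them by the screw), and the spare puck, jar and scraper are within 20 mm of where they stood (value of joint lever below -0.2 rad and contact force between plate and collars above 50 N and linear speed of plate below 0.01 m/s and distance of each of spare_puck, jar, scraper from where it was at the start of the episode below 0.02 m); the robot touches nothing.
It fails at once if the stop is forced: more than 300 N between the plate and the collars (about 2 N m on the handle, 14 N at the middle of the grip) (contact force between plate and collars above 300 N).
It fails at once if the plate is wound down onto the puck (more than 30 N) (contact force between plate and pressed_puck above 30 N).
It fails at once if the spare yellow puck is pushed more than 20 mm away (distance of spare_puck from where it was at the start of the episode above 0.02 m).
It fails at once if the jar is pushed more than 20 mm away (distance of jar from where it was at the start of the episode above 0.02 m).
It fails at once if the scraper is pushed more than 20 mm away (distance of scraper from where it was at the start of the episode above 0.02 m).
It also fails if it takes over 64 s, if anything falls off the work surface, if the arm or the gripper's body presses on something with over 40 N, if the wrist force passes 120 N, or if a joint passes its speed limit or range.

## Working session

There is one attempt and no reset: what is moved stays moved. The work goes in short steps, Python scripts to look and compute and a tool call to move; the robot and the scene stay as the last step left them, time stands still between calls to the robot, and variables do not carry over. Pictures are saved under pics/ and viewed, at most 10 in all, crops included, and the job is handed in when it is done.

Besides the shell and the picture viewer there is one more tool, called after ">>>" by a JSON object that holds its "name" and its "arguments". carry_out: Moves the arm, as the interface text tells. Its arguments: {"type":"object","properties":{"deltas":{"type":"array"},"newtons":{"type":"number"}},"required":["deltas"]}

```bash
mkdir -p pics; ls
python3 - <<'E'
from cell import read_state, viewer, manip, models
import cv2,numpy as np
print(read_state())
for c in ["top","side"]:
    im=viewer.camera(c); cv2.imwrite(f"pics/{c}0.png",im[:,:,::-1]); print(c,viewer.camera_params(c))
print(viewer.camera_params("wrist"))
for l in ["lever","grip","jar","spare_puck","scraper","stand"]:
    try:
        viewer
        for d in models.cut_out("top",l)[:2]:
            m=d["region"]; ys,xs=np.nonzero(m); print(l,d["p"],d["box"],xs.mean(),ys.mean())
    except Exception as e: print(l,e)
E
```

```text
pics
{'clock': 0.0, 'joints': array([ 1.24240491e+00,  3.00459424e-01,  1.52156040e+00,  3.45492417e-05,
        1.32070792e+00, -6.66459236e-02]), 'qd': array([ 0.0009053 , -0.00080884, -0.00013415, -0.00257141,  0.00025216,
       -0.00062767]), 'effort': array([-7.03333135e-04, -5.31807590e+01, -3.52733767e+01,  7.07564154e-02,
        2.44054024e-02, -9.25837071e-05]), 'eef_pos': array([142.25761011, 531.01924113, 204.90148541]), 'eef_rot': array([-3.14046231e+00, -1.08983708e-04,  2.87983853e+00]), 'wrist_force': array([ 0.11430257, -0.35665115, -0.35708112]), 'moment': array([ 0.03159344, -0.03029547, -0.00252123]), 'finger_force': 0.0, 'finger_gap': 94.01134457138993}
top {'fovy': 55.278525531030326, 'cx': 324.7564903834526, 'cy': 236.83316401590716, 'eye': array([ 505.63465565,  -28.46828305, 1293.2704579 ]), 'attitude': array([ 6.33613645e-02,  1.12613768e-04, -1.55854425e+00])}
side {'fovy': 56.02371959873344, 'cx': 314.26057347653415, 'cy': 238.1732464360789, 'eye': array([ 161.43351082, -639.52350175,  692.0012903 ]), 'attitude': array([ 0.9350841 , -0.0215829 , -0.540399
[... 210 characters left out ...]
9.19772320e-04, -1.00801944e-03,
        -4.08911416e-01],
       [-7.68531448e-04,  2.30791070e-01, -9.73003027e-01,
        -1.80466297e+02],
       [ 0.00000000e+00,  0.00000000e+00,  0.00000000e+00,
         1.00000000e+00]])}
lever 0.68 [311.7, 220.0, 327.5, 241.1] 321.908256880734 227.72477064220183
grip 0.63 [275.0, 197.8, 346.6, 273.8] 314.04453049370767 232.93417231364955
jar 0.94 [190.3, 258.4, 220.6, 281.4] 204.75707154742096 270.76206322795343
spare_puck 0.73 [164.3, 186.8, 190.6, 208.2] 177.38228438228438 196.57109557109558
scraper 0.74 [274.6, 189.4, 368.1, 276.1] 327.36556603773585 223.55398322851153
stand 0.73 [274.0, 193.5, 369.0, 276.1] 327.65086673889493 223.38596966413868
```

Run:
```python
import cv2,numpy as np
a=cv2.imread("pics/top0.png"); s=cv2.imread("pics/side0.png")
cv2.imwrite("pics/topc.png",cv2.resize(a[160:310,150:400],(800,480),interpolation=cv2.INTER_CUBIC))
```

```text
(no output)
```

View pics/topc.png

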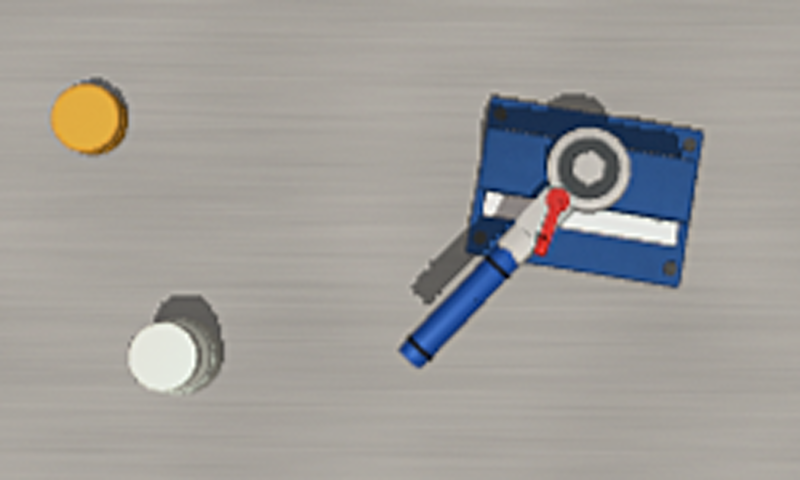

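View pics/side0.png

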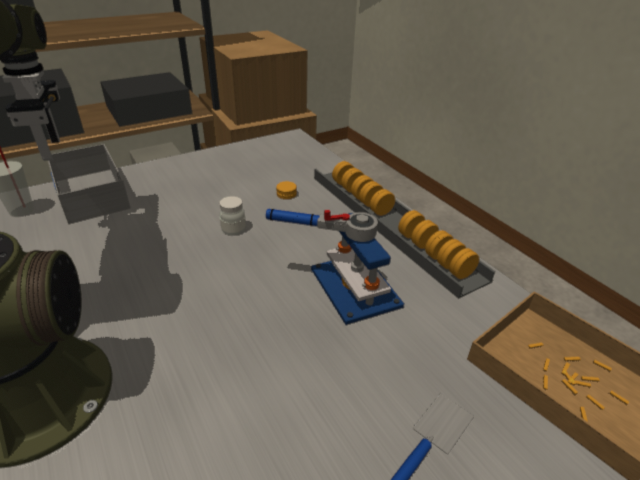

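The top crop shows the head at about full-frame (334,212), the lever pivot at (324,222), the red tab at (319,237) and the grip end at (279,271). The lever is on the tighten side, and the jar, spare puck and scraper are all well away from the swing. The side view shows the plate under the orange collars.

```bash
cat > h.py <<'E'
import numpy as np,cv2
from scipy.spatial.transform import Rotation as R
from cell import read_state, viewer, manip, models
def ray(cam,px,z,st=None):
    p=viewer.camera_params(cam); f=240/np.tan(np.radians(p["fovy"]/2))
    d=np.array([(px[0]-p["cx"])/f,-(px[1]-p["cy"])/f,-1])
    if cam=="wrist":
        T=p["T_tool_cam"]; Rt=R.from_euler("xyz",st["eef_rot"]).as_matrix()
        e=st["eef_pos"]+Rt@T[:3,3]; d=Rt@T[:3,:3]@d
    else: e=p["eye"]; d=R.from_euler("xyz",p["attitude"]).as_matrix()@d
    return (e+d*(z-e[2])/d[2])
def totool(tgt,st=None):
    st=st or read_state(); return R.from_euler("xyz",st["eef_rot"]).as_matrix().T@(np.array(tgt)-st["eef_pos"])
E
python3 - <<'E'
from h import *
c=lambda x,y:(x/3.2+150,y/3.2+160)
ax=ray("top",c(590,168),190); ge=ray("top",c(414,355),172); pv=ray("top",c(558,200),190); tb=ray("top",c(541,248),205)
print(ax,ge,pv,tb)
u=ge-ax; print(np.linalg.norm(u[:2]), np.degrees(np.arctan2(u[1],u[0])))
p=viewer.camera_params("top")
for q in [(490,97),(702,130),(680,287),(468,250)]: print(ray("top",c(*q),15))
im=cv2.imread("pics/top0.png")
hsv=cv2.cvtColor(im,cv2.COLOR_BGR2HSV); m=((hsv[...,0]<8)|(hsv[...,0]>172))&(hsv[...,1]>150)&(hsv[...,2]>100)
m[:190]=0;m[260:]=0;ys,xs=np.nonzero(m);print(xs.min(),xs.max(),ys.min(),ys.max())
E
```

```text
[634.91724112 -50.04074713 190.        ] [492.03857383  82.22813979 172.        ] [610.32361515 -26.1392224  190.        ] [572.9193037  -13.97385637 205.        ]
194.70329224526375 137.20825009447762
[717.09075124  35.11661082  15.        ]
[ 690.15887972 -151.39445513   15.        ]
[ 552.08847001 -133.05606104   15.        ]
[582.13635817  52.27209511  15.        ]
317 327 219 239
```

Run:
```python
from h import *
s=read_state()
print(s["eef_rot"],totool([574,-16,260],s))
```

```text
[-3.14141027e+00 -1.09655046e-05  2.87983622e+00] [-558.5694686  -416.87466869  -54.56756106]
```

>>> {"name": "carry_out", "arguments": {"deltas": [{"dp": [-34,-25,-30],"roll": 4,"gripper": -0.15},{"dp": [-67,-50,-55],"roll": 8,"gripper": -0.15},{"dp": [-100,-75,-55],"roll": 12,"gripper": -0.15},{"dp": [-133,-99,-55],"roll": 16,"gripper": -0.15},{"dp": [-166,-124,-55],"roll": 20,"gripper": -0.15},{"dp": [-199,-149,-55],"roll": 24,"gripper": -0.15},{"dp": [-232,-173,-55],"roll": 28,"gripper": -0.15},{"dp": [-265,-198,-55],"roll": 28,"gripper": -0.15},{"dp": [-298,-223,-55],"roll": 28,"gripper": -0.15},{"dp": [-331,-247,-55],"roll": 28,"gripper": -0.15},{"dp": [-364,-272,-55],"roll": 28,"gripper": -0.15},{"dp": [-397,-296,-55],"roll": 28,"gripper": -0.15}]}}

```text
clock: 1.4
eef_pos: [443.9, 148.2, 260.7]
eef_rot: [3.141, 0.0, 2.391]
wrist_force: [0.7, 0.6, -0.2]
finger_gap: 39.7
finger_force: 0.0
```

Run:
```python
from h import *
s=read_state()
print(s["eef_rot"],s["eef_pos"],s["finger_gap"],totool([574,-16,260],s))
```

```text
[3.14100858e+00 3.36153934e-04 2.39103626e+00] [443.9487305  148.2073041  260.73766612] 39.72637677710908 [-207.1043646   -31.38590899    0.78895348]
```

>>> {"name": "carry_out", "arguments": {"deltas": [{"dp": [-40,-6,0],"roll": 0,"gripper": -0.15},{"dp": [-80,-12,0],"roll": 0,"gripper": -0.15},{"dp": [-120,-18,0],"roll": 0,"gripper": -0.15},{"dp": [-160,-24,0],"roll": 0,"gripper": -0.15},{"dp": [-190,-29,0],"roll": 0,"gripper": -0.15},{"dp": [-207,-31,0],"roll": 0,"gripper": -0.15},{"dp": [-207,-31,0],"roll": 0,"gripper": -0.15}]}}

```text
clock: 1.98
eef_pos: [574.5, -16.3, 259.5]
eef_rot: [-3.141, -0.001, 2.388]
wrist_force: [-1.1, 0.1, -1.2]
finger_gap: 40.0
finger_force: 0.0
```

Run:
```python
from h import *
s=read_state()
print(s["eef_rot"],s["eef_pos"])
im=viewer.camera("wrist")[:,:,::-1].copy(); cv2.imwrite("pics/w1.png",im)
hsv=cv2.cvtColor(im,cv2.COLOR_BGR2HSV); m=((hsv[...,0]<8)|(hsv[...,0]>172))&(hsv[...,1]>150)&(hsv[...,2]>80)
ys,xs=np.nonzero(m);print(xs.min(),xs.max(),ys.min(),ys.max())
```

```text
[-3.14067492e+00 -6.21149380e-04  2.38812236e+00] [574.51263419 -16.31670644 259.53269667]
319 366 242 318
```

View pics/w1.png

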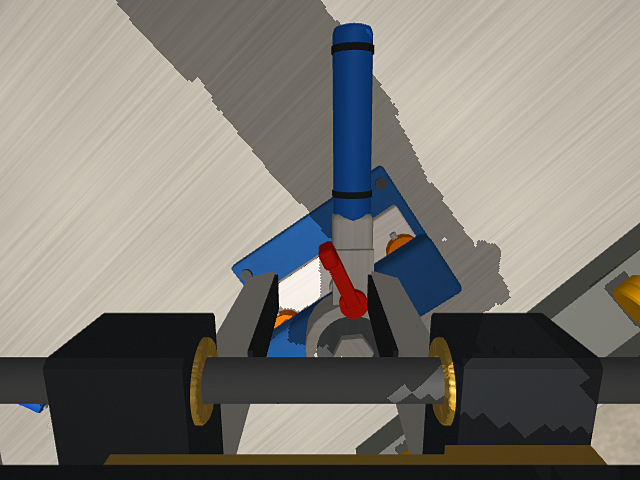

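The wrist view shows the tab at (328,250) between the fingertips (270 and 372, 278), the pivot at (353,303) and the grip centre line running straight up at x≈353.

Run:
```python
from h import *
s=read_state()
for n,p,z in [("tab",(327,249),208),("piv",(353,303),190),("gripfar",(353,47),181),("gripnear",(352,193),181)]:
    q=ray("wrist",p,z,s); print(n,q,totool(q,s))
```

```text
tab [571.39985435  -9.15554024 208.        ] [ 5.42866563  2.57808534 51.7143246 ]
piv [612.00089944 -24.19033898 190.        ] [-34.50094799  19.36532542  69.66716734]
gripfar [499.70379007  78.14227179 181.        ] [117.40681095  17.32091116  78.80265559]
gripnear [561.15550528  21.78377462 181.        ] [34.02906318 18.18066752 78.72847979]
```

>>> {"name": "carry_out", "arguments": {"deltas": [{"dp": [1,1,25],"roll": 0,"gripper": -0.15},{"dp": [1,1,50],"roll": 0,"gripper": -0.15},{"dp": [1,1,68],"roll": 0,"gripper": -0.15},{"dp": [1,1,68],"roll": 0,"gripper": -0.15},{"dp": [1,6,68],"roll": 0,"gripper": -0.15},{"dp": [1,11,68],"roll": 0,"gripper": -0.15},{"dp": [1,16,68],"roll": 0,"gripper": -0.15},{"dp": [1,21,68],"roll": 0,"gripper": -0.15},{"dp": [1,26,68],"roll": 0,"gripper": -0.15},{"dp": [1,31,68],"roll": 0,"gripper": -0.15}]}}

```text
clock: 2.87
eef_pos: [594.2, 10.2, 192.8]
eef_rot: [3.141, 0.0, 2.391]
wrist_force: [-2.0, -0.4, 0.7]
finger_gap: 39.9
finger_force: 0.8
```

>>> {"name": "carry_out", "arguments": {"deltas": [{"dp": [0,4,0],"roll": 0,"gripper": -0.15},{"dp": [0,8,0],"roll": 0,"gripper": -0.15},{"dp": [0,12,0],"roll": 0,"gripper": -0.15},{"dp": [0,16,0],"roll": 0,"gripper": -0.15},{"dp": [0,20,0],"roll": 0,"gripper": -0.15},{"dp": [0,20,0],"roll": 0,"gripper": -0.15}]}}

```text
clock: 3.37
eef_pos: [607.9, 24.9, 192.4]
eef_rot: [3.141, -0.0, 2.391]
wrist_force: [0.4, 0.6, -0.1]
finger_gap: 39.9
finger_force: 0.0
```

Run:
```python
from h import *
s=read_state()
print(s["eef_rot"],s["eef_pos"],s["wrist_force"])
im=viewer.camera("wrist")[:,:,::-1].copy(); cv2.imwrite("pics/w2.png",im)
```

```text
[ 3.14116980e+00 -1.50539328e-05  2.39141924e+00] [607.87250333  24.90217553 192.36578529] [ 0.39291506  0.59568661 -0.08915019]
```

View pics/w2.png

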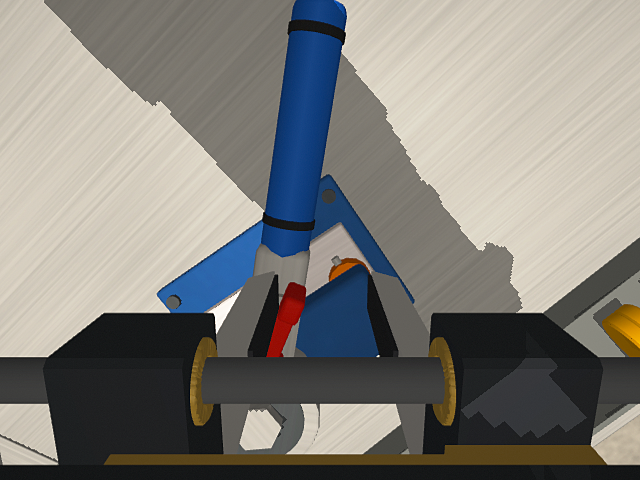

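Run:
```python
from h import *
s=read_state()
ax=np.array([635,-50])
# refined axis from w1: tool frame (-68.5,18.4)
P={}
for n,p,z in [("tab",(292,291),208),("gripfar",(317,30),181),("gripnear",(289,222),181)]:
    P[n]=ray("wrist",p,z,s)[:2]; print(n,P[n])
u=P["gripfar"]-P["gripnear"];u/=np.linalg.norm(u); t=np.array([-u[1],u[0]])
print(np.degrees(np.arctan2(u[1],u[0])),(P["tab"]-P["gripnear"])@u,(P["tab"]-P["gripnear"])@t, (ax-P["gripnear"])@t,(ax-P["gripnear"])@u)
```

```text
tab [595.33295501  18.87528621]
gripfar [525.08739116  98.3333534 ]
gripnear [575.93992715  33.01491828]
127.90192335955433 -23.070430740290938 -6.616188485736865 4.394888979350315 -101.78533200865476
```

The tab is past the middle line, at about 7–9 mm left, and the handle has turned about 9° clockwise. I'll push a bit further so the lever reaches its end.

>>> {"name": "carry_out", "arguments": {"deltas": [{"dp": [0,4,0],"roll": 0,"gripper": -0.15},{"dp": [0,8,0],"roll": 0,"gripper": -0.15},{"dp": [0,12,0],"roll": 0,"gripper": -0.15}]}}

```text
clock: 3.67
eef_pos: [615.7, 33.2, 192.5]
eef_rot: [-3.141, -0.0, 2.391]
wrist_force: [-1.4, -1.5, -0.2]
finger_gap: 39.5
finger_force: 1.0
```

>>> {"name": "carry_out", "arguments": {"deltas": [{"dp": [0,3,0],"roll": 0,"gripper": -0.15},{"dp": [0,6,0],"roll": 0,"gripper": -0.15}]}}

```text
clock: 3.83
eef_pos: [619.8, 37.7, 192.3]
eef_rot: [-3.141, -0.0, 2.391]
wrist_force: [-2.0, -2.7, -0.5]
finger_gap: 39.8
finger_force: 1.1
```

Run:
```python
from h import *
s=read_state()
print(s["eef_rot"],s["eef_pos"],s["wrist_force"])
im=viewer.camera("wrist")[:,:,::-1].copy(); cv2.imwrite("pics/w3.png",im)
```

```text
[-3.14120403e+00 -2.21652828e-04  2.39113845e+00] [619.79559919  37.70918553 192.33934417] [-1.97675167 -2.68478183 -0.54301152]
```

View pics/w3.png

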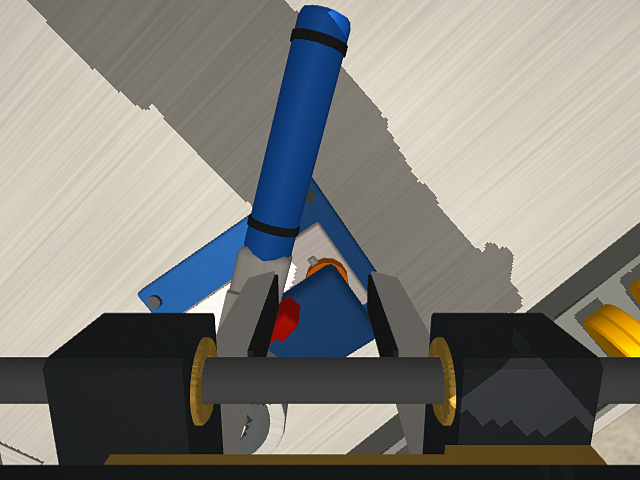

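The tab now sits clearly off to the right of the handle line, at (287,315), against the line through (319,40) and (273,228).

Run:
```python
from h import *
s=read_state()
ax=np.array([635,-50])
P={}
for n,p,z in [("tab",(288,309),208),("gripfar",(319,40),181),("gripnear",(273,226),181)]:
    P[n]=ray("wrist",p,z,s)[:2]
u=P["gripfar"]-P["gripnear"];u/=np.linalg.norm(u); t=np.array([-u[1],u[0]])
print(np.degrees(np.arctan2(u[1],u[0])),(P["tab"]-P["gripnear"])@u,(P["tab"]-P["gripnear"])@t, (ax-P["gripnear"])@t,(ax-P["gripnear"])@u)
w=(P["gripfar"]+P["gripnear"])/2-ax; print(np.degrees(np.arctan2(w[1],w[0])))
# wrist retreat and grip point for handle angle
th=np.radians(124.5); print(s["joints"])
```

```text
121.99454327087354 -26.65356170085676 -15.99926516923523 4.802879382559652 -102.70497552482728
120.08416139301481
[ 2.36629099e-03  4.69822063e-01  1.31845924e+00  1.54554019e-04
  1.35343416e+00 -8.18228025e-01]
```

>>> {"name": "carry_out", "arguments": {"deltas": [{"dp": [0,-10,0],"roll": 0,"gripper": -0.15},{"dp": [0,-10,-30],"roll": 0,"gripper": 0.05},{"dp": [0,-10,-60],"roll": 0,"gripper": 0.05},{"dp": [0,-10,-60],"roll": 0,"gripper": 0.05}]}}

```text
clock: 4.22
eef_pos: [614.0, 29.8, 258.7]
eef_rot: [3.135, 0.006, 2.391]
wrist_force: [0.4, -0.8, 0.9]
finger_gap: 49.2
finger_force: 0.0
```

Run:
```python
from h import *
s=read_state()
print(s["eef_rot"],s["eef_pos"],s["wrist_force"],totool([561.3,74.3,155],s))
im=viewer.camera("wrist")[:,:,::-1].copy(); cv2.imwrite("pics/w4.png",im)
# blue grip mask axis
hsv=cv2.cvtColor(im,cv2.COLOR_BGR2HSV); m=((hsv[...,0]>100)&(hsv[...,0]<125)&(hsv[...,1]>150)&(hsv[...,2]>60)).astype(np.uint8)
m[250:]=0
n,l,st,c=cv2.connectedComponentsWithStats(m); 
for i in range(1,n):
    if st[i,4]>800: print(st[i],c[i])
for d in models.cut_out("wrist","lever")[:1]: print(d["p"],d["box"])
```

```text
[3.13548931 0.00628098 2.39093357] [613.96848131  29.75693828 258.69553493] [ 0.41902505 -0.7598865   0.91045267] [ 69.54696921  -3.98479455 103.23835393]
[ 199   63  177  187 9214] [305.07108748 170.49001519]
0.58 [268.2, 254.5, 321.8, 326.4]
```

View pics/w4.png

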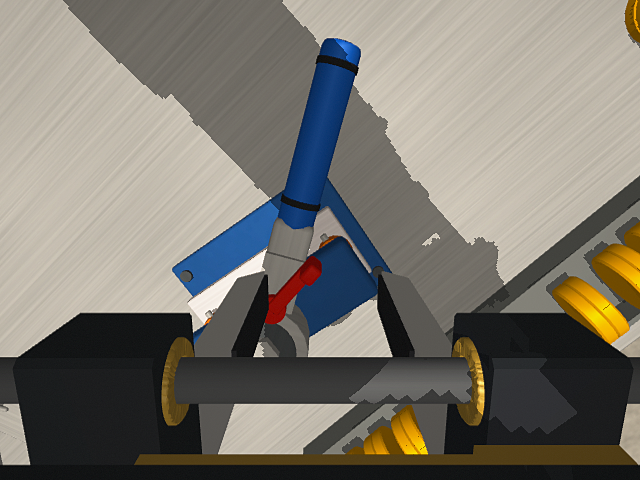

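The lever is fully on loosen: tab at (312,268), pivot at (274,308). The grip runs from (338,62) to (301,203).

Run:
```python
from h import *
s=read_state()
a=ray("wrist",(338,61),181,s);b=ray("wrist",(301,203),181,s);ax=np.array([636,-50])
u=(a-b)[:2];print(a,b,np.linalg.norm(u),np.degrees(np.arctan2(u[1],u[0])),np.linalg.norm(a[:2]-ax),np.linalg.norm(b[:2]-ax))
w=(a+b)[:2]/2-ax;print(np.degrees(np.arctan2(w[1],w[0])))
m=ax+145*w/np.linalg.norm(w);print(m,totool([*m,155],s))
```

```text
[539.37473882 110.40020529 181.        ] [583.24815839  39.96994968 181.        ] 82.97769490247812 121.92019291246444 187.25561929147517 104.29452832072954
120.82136011254609
[561.70735728  74.52149709] [68.08200353 -2.44193713 98.41012895]
```

>>> {"name": "carry_out", "arguments": {"deltas": [{"dp": [34,-1,0],"roll": 6,"gripper": 0.05},{"dp": [68,-2,0],"roll": 12,"gripper": 0.05},{"dp": [68,-2,0],"roll": 16,"gripper": 0.05},{"dp": [68,-2,30],"roll": 16,"gripper": 0.05},{"dp": [68,-2,60],"roll": 16,"gripper": 0.05},{"dp": [68,-2,90],"roll": 16,"gripper": 0.05},{"dp": [68,-2,103],"roll": 16,"gripper": 0.05},{"dp": [68,-2,103],"roll": 16,"gripper": -0.2},{"dp": [68,-2,103],"roll": 16,"gripper": -0.2}]}}

```text
clock: 5.07
eef_pos: [561.2, 74.9, 148.8]
eef_rot: [-3.14, -0.001, 2.112]
wrist_force: [0.7, 0.6, 0.0]
finger_gap: 39.8
finger_force: 0.0
```

```bash
cat > g.py <<'E'
from h import *
import sys
# plan an arc: start from present pose, n rows of step deg ccw, radius 145 at end
s=read_state(); ax=np.array([636,-50.]); p=s["eef_pos"][:2]-ax
th=np.arctan2(p[1],p[0]); r=np.hypot(*p); yaw=s["eef_rot"][2]
t=np.array([-np.sin(th),np.cos(th)])
print("r",r,"th",np.degrees(th),"yaw",np.degrees(yaw),"Ft",s["wrist_force"][:2]@t,"F",s["wrist_force"],"z",s["eef_pos"][2],"j6",s["joints"][5],"clk",s["clock"])
if len(sys.argv)>2:
    st,n=float(sys.argv[1]),int(sys.argv[2]); dz=155-s["eef_pos"][2]
    for k in range(1,n+1):
        a=th+np.radians(st*k); rr=r+(145-r)*k/n
        d=totool([*(ax+rr*np.array([np.cos(a),np.sin(a)])),s["eef_pos"][2]+dz*k/n],s)
        print(st*k,np.round(d,1), "roll",-st*k)
E
python3 g.py 3 12
```

```text
r 145.55651182022186 th 120.90258591829362 yaw 120.99416661273787 Ft -0.9277085917707453 F [0.70215033 0.63326906 0.02093448] z 148.81245989305995 j6 -0.47305319016003716 clk 5.0667
3.0 [-0.2 -7.6 -0.5] roll -3.0
6.0 [ -0.9 -15.2  -1. ] roll -6.0
9.0 [ -1.9 -22.8  -1.5] roll -9.0
12.0 [ -3.3 -30.2  -2. ] roll -12.0
15.0 [ -5.1 -37.6  -2.5] roll -15.0
18.0 [ -7.3 -44.9  -3. ] roll -18.0
21.0 [ -9.9 -52.1  -3.5] roll -21.0
24.0 [-12.8 -59.1  -4. ] roll -24.0
27.0 [-16.1 -65.9  -4.6] roll -27.0
30.0 [-19.8 -72.6  -5.1] roll -30.0
33.0 [-23.8 -79.   -5.6] roll -33.0
36.0 [-28.1 -85.3  -6.1] roll -36.0
```

>>> {"name": "carry_out", "arguments": {"deltas": [{"dp": [0,-7.6,-1],"roll": -3,"gripper": -0.2},{"dp": [-1,-15.2,-2],"roll": -6,"gripper": -0.2},{"dp": [-2,-22.8,-3],"roll": -9,"gripper": -0.2},{"dp": [-3.3,-30.2,-3],"roll": -12,"gripper": -0.2},{"dp": [-5.1,-37.6,-3],"roll": -15,"gripper": -0.2},{"dp": [-7.3,-44.9,-3],"roll": -18,"gripper": -0.2},{"dp": [-9.9,-52.1,-3],"roll": -21,"gripper": -0.2},{"dp": [-12.8,-59.1,-3],"roll": -24,"gripper": -0.2},{"dp": [-16.1,-65.9,-3],"roll": -27,"gripper": -0.2},{"dp": [-19.8,-72.6,-3],"roll": -30,"gripper": -0.2}]}}

```text
clock: 5.9
eef_pos: [510.5, 20.8, 154.1]
eef_rot: [3.139, 0.003, 2.638]
wrist_force: [5.0, 2.7, -1.2]
finger_gap: 37.8
finger_force: 2.5
```

```bash
python3 g.py 3 5
```

```text
r 144.084596749021 th 150.57637024412278 yaw 151.15042228777153 Ft -4.790684177532079 F [ 4.96172098  2.70165751 -1.17889404] z 154.09684024489613 j6 -1.0991238904095102 clk 5.9
3.0 [ 0.1 -7.5 -0.2] roll -3.0
6.0 [ -0.3 -15.1  -0.4] roll -6.0
9.0 [ -1.  -22.6  -0.6] roll -9.0
12.0 [ -2.1 -30.1  -0.8] roll -12.0
15.0 [ -3.7 -37.6  -1. ] roll -15.0
```

>>> {"name": "carry_out", "arguments": {"deltas": [{"dp": [0,-7.5,0],"roll": -3,"gripper": -0.2},{"dp": [-0.3,-15.1,0],"roll": -6,"gripper": -0.2},{"dp": [-1,-22.6,0],"roll": -9,"gripper": -0.2},{"dp": [-2.1,-30.1,0],"roll": -12,"gripper": -0.2}], "newtons": 40}}

```text
clock: 6.23
eef_pos: [498.0, -6.6, 154.3]
eef_rot: [3.14, 0.004, 2.847]
wrist_force: [4.3, 4.3, -0.3]
finger_gap: 37.4
finger_force: 2.5
```

```bash
python3 g.py 3 3
```

```text
r 144.65037482159894 th 162.55551370726138 yaw 163.14886062238085 Ft -5.427593574594222 F [ 4.28796316  4.34183122 -0.26864108] z 154.28766318608893 j6 -1.3644884585947932 clk 6.2333
3.0 [-0.  -7.6 -0.3] roll -3.0
6.0 [ -0.4 -15.1  -0.5] roll -6.0
9.0 [ -1.2 -22.7  -0.7] roll -9.0
```

>>> {"name": "carry_out", "arguments": {"deltas": [{"dp": [0,-7.6,0],"roll": -3,"gripper": -0.2},{"dp": [-0.4,-15.1,0],"roll": -6,"gripper": -0.2},{"dp": [-1.2,-22.7,0],"roll": -9,"gripper": -0.2}]}}

```text
clock: 6.48
eef_pos: [492.5, -28.7, 154.2]
eef_rot: [3.14, 0.004, 3.004]
wrist_force: [4.3, 4.8, -0.1]
finger_gap: 37.8
finger_force: 2.5
```

```bash
python3 g.py 3 3
```

```text
r 145.11078894483202 th 171.55893985867962 yaw 172.14424043323194 Ft -5.410705796033279 F [ 4.29132023  4.83312999 -0.06369482] z 154.23837385507127 j6 -1.5672863176449432 clk 6.4833
3.0 [-0.2 -7.6 -0.3] roll -3.0
6.0 [ -0.7 -15.2  -0.5] roll -6.0
9.0 [ -1.7 -22.7  -0.8] roll -9.0
```

>>> {"name": "carry_out", "arguments": {"deltas": [{"dp": [-0.2,-7.6,0],"roll": -3,"gripper": -0.2},{"dp": [-0.8,-15.2,0],"roll": -6,"gripper": -0.2}]}}

```text
clock: 6.65
eef_pos: [491.0, -43.8, 154.2]
eef_rot: [3.141, 0.004, 3.109]
wrist_force: [4.1, 5.0, 0.7]
finger_gap: 37.2
finger_force: 2.5
```

>>> {"name": "carry_out", "arguments": {"deltas": [{"dp": [-0.2,-7.6,0],"roll": -3,"gripper": -0.2},{"dp": [-0.8,-15.2,0],"roll": -6,"gripper": -0.2}]}}

```text
clock: 6.82
eef_pos: [491.2, -59.0, 154.2]
eef_rot: [3.141, 0.003, -3.069]
wrist_force: [1.4, 5.8, 1.6]
finger_gap: 37.7
finger_force: 2.5
```

```bash
python3 g.py
```

```text
r 145.05647994799855 th -176.43548473890894 yaw -175.8516723309434 Ft -5.735708691204031 F [1.370923   5.83222515 1.57057736] z 154.15309445961006 j6 -1.8380698747216875 clk 6.8167
```

>>> {"name": "carry_out", "arguments": {"deltas": [{"dp": [-0.2,-7.6,0],"roll": -3,"gripper": -0.2},{"dp": [-0.8,-15.2,0],"roll": -6,"gripper": -0.2}]}}

```text
clock: 6.98
eef_pos: [493.0, -74.1, 154.1]
eef_rot: [3.141, 0.003, -2.964]
wrist_force: [2.0, 4.9, 1.5]
finger_gap: 37.6
finger_force: 2.5
```

```bash
python3 g.py
```

```text
r 145.039061122994 th -170.43379326553787 yaw -169.85016224166614 Ft -4.477992610618808 F [2.03438618 4.88399726 1.47355866] z 154.11433525522762 j6 -1.9718655779687446 clk 6.9833
```

>>> {"name": "carry_out", "arguments": {"deltas": [{"dp": [-0.2,-7.6,0],"roll": -3,"gripper": -0.2},{"dp": [-0.8,-15.2,0],"roll": -6,"gripper": -0.2}]}}

```text
clock: 7.15
eef_pos: [496.3, -88.9, 154.1]
eef_rot: [-3.141, 0.003, -2.86]
wrist_force: [0.2, 5.9, 1.3]
finger_gap: 37.5
finger_force: 2.5
```

```bash
python3 g.py
```

```text
r 144.9963690732373 th -164.42067804753748 yaw -163.8472611617125 Ft -5.662708386645928 F [0.24438964 5.94683396 1.26671287] z 154.07178880632165 j6 -2.103870684460993 clk 7.15
```

>>> {"name": "carry_out", "arguments": {"deltas": [{"dp": [-0.2,-7.6,0],"roll": -2,"gripper": -0.2},{"dp": [-0.8,-15.2,0],"roll": -4,"gripper": -0.2}]}}

```text
clock: 7.32
eef_pos: [500.8, -103.3, 153.9]
eef_rot: [3.141, 0.001, -2.791]
wrist_force: [-3.9, 6.7, 2.9]
finger_gap: 37.8
finger_force: 3.7
```

```bash
python3 g.py 2 3
```

```text
r 145.26613397169123 th -158.4949698583833 yaw -159.8881848407506 Ft -7.691177634991896 F [-3.93372042  6.71672517  2.92594171] z 153.86149645265775 j6 -2.197808333536121 clk 7.3167
2.0 [-0.3 -5.1 -0.4] roll -2.0
4.0 [ -0.8 -10.1  -0.8] roll -4.0
6.0 [ -1.4 -15.1  -1.1] roll -6.0
```

>>> {"name": "carry_out", "arguments": {"deltas": [{"dp": [-0.3,-3,0],"roll": -1,"gripper": -0.2}]}}

```text
clock: 7.4
eef_pos: [502.1, -106.2, 153.7]
eef_rot: [3.141, 0.001, -2.773]
wrist_force: [-4.4, 6.8, 1.1]
finger_gap: 37.7
finger_force: 4.1
```

```bash
python3 g.py
```

```text
r 145.20042631032956 th -157.23391287306987 yaw -158.9018523773993 Ft -7.939886814378925 F [-4.36686544  6.77810784  1.05885118] z 153.73614862751018 j6 -2.2199324921649315 clk 7.4
```

>>> {"name": "carry_out", "arguments": {"deltas": [{"dp": [-0.3,-4,0],"roll": -1.5,"gripper": -0.2}]}}

```text
clock: 7.48
eef_pos: [503.6, -109.2, 153.6]
eef_rot: [3.14, 0.001, -2.748]
wrist_force: [-3.7, 9.1, 0.5]
finger_gap: 37.4
finger_force: 4.6
```

```bash
python3 g.py
```

```text
r 145.05227669526454 th -155.90078665092054 yaw -157.45743463522845 Ft -9.777956546309056 F [-3.65644199  9.0760349   0.47081386] z 153.61779210416466 j6 -2.2503151051371133 clk 7.4833
```

>>> {"name": "carry_out", "arguments": {"deltas": [{"dp": [0,0,0],"roll": 0,"gripper": -0.2},{"dp": [0,0,0],"roll": 0,"gripper": -0.2}]}}

```text
clock: 7.65
eef_pos: [503.6, -109.2, 153.6]
eef_rot: [3.141, 0.001, -2.749]
wrist_force: [-3.9, 6.9, 0.1]
finger_gap: 37.6
finger_force: 3.7
```

```bash
python3 g.py
```

```text
r 145.02068438474095 th -155.90490474389165 yaw -157.4939445227652 Ft -7.887039319274612 F [-3.90086678  6.89529443  0.13666563] z 153.55587907286986 j6 -2.249432046556065 clk 7.65
```

>>> {"name": "carry_out", "arguments": {"deltas": [{"dp": [-0.1,-3,0],"roll": -1,"gripper": -0.2},{"dp": [-0.2,-6,0],"roll": -2,"gripper": -0.2},{"dp": [-0.2,-6,0],"roll": -2,"gripper": -0.2}]}}

```text
clock: 7.9
eef_pos: [506.0, -114.5, 153.4]
eef_rot: [3.14, 0.001, -2.713]
wrist_force: [-3.1, 8.2, 0.1]
finger_gap: 37.5
finger_force: 4.6
```

```bash
python3 g.py
```

```text
r 145.0713058767347 th -153.60903148114514 yaw -155.4297094761747 Ft -8.781705101870104 F [-3.14288498  8.24387294  0.13766457] z 153.44533903781004 j6 -2.2943020767292737 clk 7.9
```

>>> {"name": "carry_out", "arguments": {"deltas": [{"dp": [-0.1,-2,0],"roll": -1,"gripper": -0.2},{"dp": [-0.2,-4,0],"roll": -1.5,"gripper": -0.2},{"dp": [-0.2,-4,0],"roll": -1.5,"gripper": -0.2},{"dp": [-0.2,-4,0],"roll": -1.5,"gripper": -0.2}]}}

```text
clock: 8.23
eef_pos: [507.7, -117.7, 153.3]
eef_rot: [3.14, 0.001, -2.688]
wrist_force: [-4.5, 8.6, 1.2]
finger_gap: 37.4
finger_force: 5.2
```

```bash
python3 g.py
```

```text
r 145.10044511676662 th -152.19149687926839 yaw -153.98418762661098 Ft -9.712352788806124 F [-4.51113663  8.60115961  1.18735819] z 153.32448593852826 j6 -2.324663317519989 clk 8.2333
```

>>> {"name": "carry_out", "arguments": {"deltas": [{"dp": [0,-0.5,0],"roll": 0,"gripper": -0.2},{"dp": [0,-1,0],"roll": 0,"gripper": -0.2},{"dp": [0,-1,0],"roll": 0,"gripper": -0.2},{"dp": [0,-1,0],"roll": 0,"gripper": -0.2}]}}

```text
clock: 8.57
eef_pos: [508.0, -118.5, 153.3]
eef_rot: [3.139, 0.0, -2.687]
wrist_force: [-5.5, 9.7, -0.6]
finger_gap: 37.6
finger_force: 5.6
```

```bash
python3 g.py
python3 - <<'E'
from h import *
im=viewer.camera("side")[:,:,::-1]; cv2.imwrite("pics/s2.png",cv2.resize(im[170:340,230:430],(800,680))[:600])
E
```

```text
r 145.19399650189192 th -151.86681600677875 yaw -153.98127903543676 Ft -11.132167401805658 F [-5.5491657   9.6564857  -0.61200042] z 153.25878938222786 j6 -2.3259928468707343 clk 8.5667
```

View pics/s2.png

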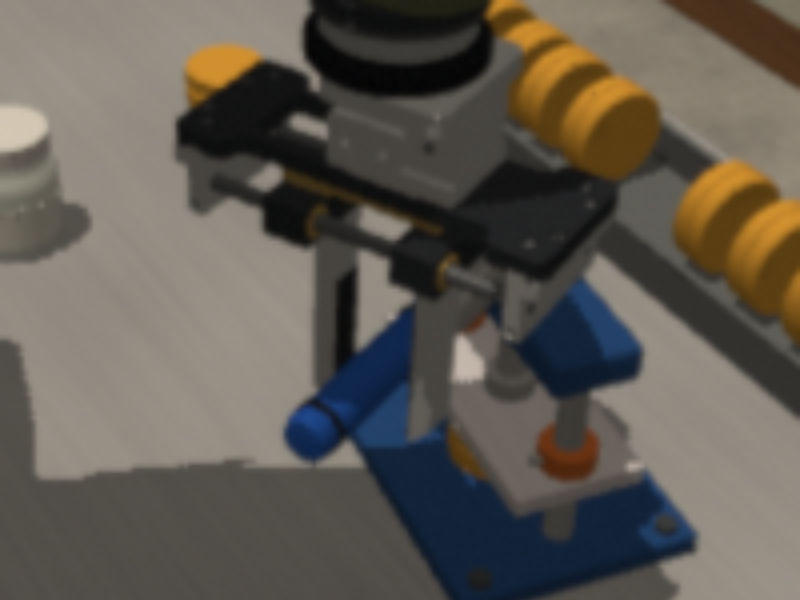

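The plate is up against the orange collar (about (568,450) in the crop). The force was about 10–11 N held, so I'll back off to the centre of the gap and lift.

>>> {"name": "carry_out", "arguments": {"deltas": [{"dp": [0,2,0],"roll": 0,"gripper": -0.2},{"dp": [0,4,0],"roll": 0,"gripper": -0.1},{"dp": [0,7,0],"roll": 0,"gripper": 0},{"dp": [0,8,0],"roll": 0,"gripper": 0},{"dp": [0,8,0],"roll": 0,"gripper": 0}]}}

```text
clock: 9.03
eef_pos: [505.2, -111.7, 153.7]
eef_rot: [3.141, 0.002, -2.688]
wrist_force: [0.3, 5.8, -0.1]
finger_gap: 46.8
finger_force: 3.1
```

```bash
python3 g.py
python3 - <<'E'
from h import *
im=viewer.camera("wrist")[:,:,::-1]; cv2.imwrite("pics/w5.png",im)
E
```

```text
r 144.6383832333026 th -154.75929146720358 yaw -153.98250027518736 Ft -5.1383959911869 F [ 0.31627018  5.82987159 -0.14476848] z 153.70481152022433 j6 -2.314537800022942 clk 9.0333
```

View pics/w5.png

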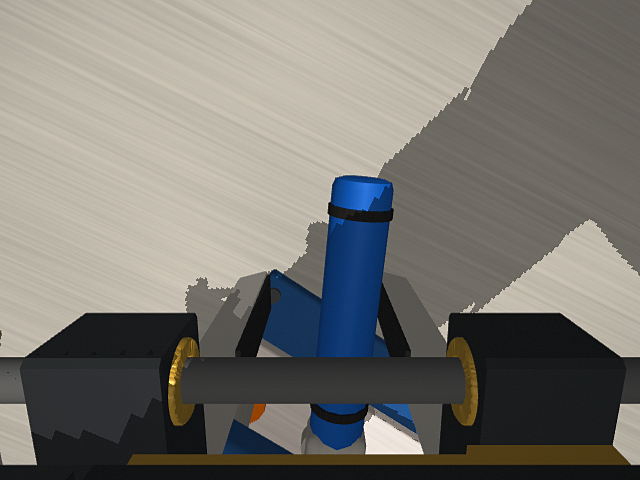

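The grip still rests on the right-hand pad (finger edge about (385,290)) and the elastic spring-back is still following it, so I'll keep retreating slowly.

>>> {"name": "carry_out", "arguments": {"deltas": [{"dp": [0,3,0],"roll": 0,"gripper": 0},{"dp": [0,6,0],"roll": 0,"gripper": 0},{"dp": [0,6,0],"roll": 0,"gripper": 0}]}}

```text
clock: 9.33
eef_pos: [502.4, -106.5, 153.4]
eef_rot: [-3.141, 0.001, -2.687]
wrist_force: [-1.3, 4.3, 1.9]
finger_gap: 47.4
finger_force: 2.2
```

```bash
python3 g.py
```

```text
r 145.0472110907052 th -157.0553239892024 yaw -153.98108780935829 Ft -4.4798183559149205 F [-1.31080249  4.30979603  1.86384235] z 153.3808922183999 j6 -2.3056106765431004 clk 9.3333
```

>>> {"name": "carry_out", "arguments": {"deltas": [{"dp": [0,3,0],"roll": 0,"gripper": 0},{"dp": [0,6,0],"roll": 0,"gripper": 0},{"dp": [0,6,0],"roll": 0,"gripper": 0}]}}

```text
clock: 9.58
eef_pos: [499.5, -101.4, 152.6]
eef_rot: [-3.141, 0.0, -2.688]
wrist_force: [-0.1, 2.5, 1.2]
finger_gap: 47.2
finger_force: 1.4
```

>>> {"name": "carry_out", "arguments": {"deltas": [{"dp": [0,3,0],"roll": 0,"gripper": 0},{"dp": [0,6,0],"roll": 0,"gripper": 0},{"dp": [0,6,0],"roll": 0,"gripper": 0}]}}

```text
clock: 9.83
eef_pos: [496.8, -96.0, 152.4]
eef_rot: [-3.142, -0.0, -2.688]
wrist_force: [-1.2, 1.8, 0.6]
finger_gap: 47.3
finger_force: 0.5
```

```bash
python3 g.py
```

```text
r 146.60708545266226 th -161.69692255213803 yaw -153.9895938114797 Ft -2.104845770134735 F [-1.19935496  1.82028705  0.62751354] z 152.4104668419183 j6 -2.2878897668139135 clk 9.8333
```

>>> {"name": "carry_out", "arguments": {"deltas": [{"dp": [0,4,0],"roll": 2,"gripper": 0},{"dp": [0,8,0],"roll": 4,"gripper": 0.1},{"dp": [0,10,0],"roll": 4,"gripper": 0.2},{"dp": [0,10,0],"roll": 4,"gripper": 0.2}]}}

```text
clock: 10.17
eef_pos: [492.6, -87.2, 152.5]
eef_rot: [-3.141, -0.0, -2.756]
wrist_force: [0.2, 0.9, 0.5]
finger_gap: 56.3
finger_force: 0.0
```

```bash
python3 g.py
python3 - <<'E'
from h import *
im=viewer.camera("wrist")[:,:,::-1]; cv2.imwrite("pics/w6.png",im)
E
```

```text
r 148.1747341162798 th -165.46432889790788 yaw -157.92586282918703 Ft -0.8401148533748103 F [0.17561038 0.9134274  0.52503149] z 152.4670346125964 j6 -2.204309827218999 clk 10.1667
```

View pics/w6.png

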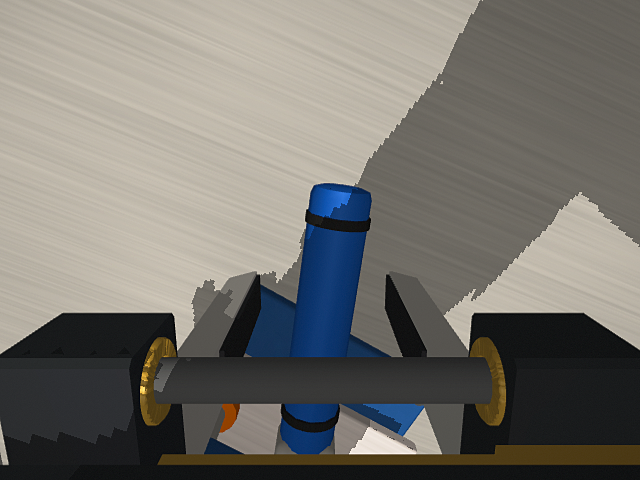

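The fingers are clear on both sides of the grip (its edges at 295 and 365, pads at 250 and 390). I'll lift straight up.

>>> {"name": "carry_out", "arguments": {"deltas": [{"dp": [0,0,-20],"roll": 0,"gripper": 0.2},{"dp": [0,0,-45],"roll": 0,"gripper": 0.2},{"dp": [0,0,-75],"roll": 0,"gripper": 0.2},{"dp": [0,0,-105],"roll": 0,"gripper": 0.2},{"dp": [20,0,-120],"roll": 0,"gripper": 0.2},{"dp": [20,0,-120],"roll": 0,"gripper": 0.2},{"dp": [20,0,-120],"roll": 0,"gripper": 0.2}]}}

```text
clock: 10.8
eef_pos: [474.2, -95.1, 272.9]
eef_rot: [-3.141, 0.001, -2.758]
wrist_force: [0.4, 0.2, -0.5]
finger_gap: 56.5
finger_force: 0.0
```

Run:
```python
from h import *
s=read_state(); print(s["eef_pos"],s["wrist_force"])
im=viewer.camera("wrist")[:,:,::-1]; cv2.imwrite("pics/w7.png",im)
```

```text
[474.1752957  -95.13574679 272.85764011] [ 0.35573012  0.20640431 -0.46316074]
```

View pics/w7.png

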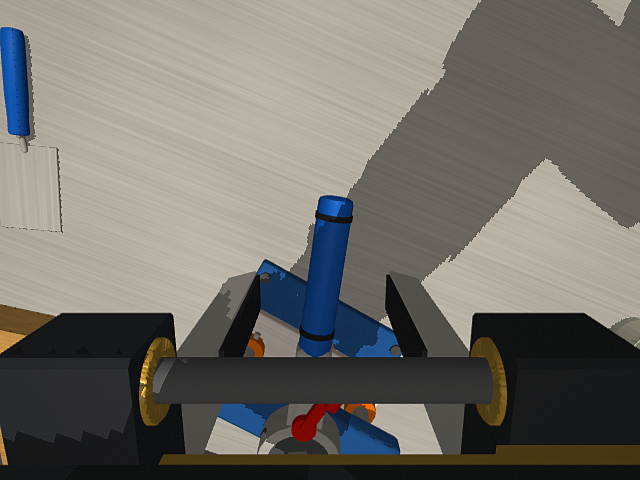

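The lever is still on loosen (tab at (330,405), to the right of the pivot at (305,428)), the hand is clear, and the wrist force is near zero.

```bash
python3 -c "
from cell import manip
print(manip.sign_off())"
```

```text
the job is handed in; nothing more can be done
None
```

I handed the job in at about 11 s of the 64 s allowed: the lever is on loosen, and I leaned the plate onto the collars at about 10–11 N (11.1 N was the highest reading) before taking my hand off. The sign-off gave no verdict, and whether the plate stays snug is inferred from how the handle sprang back, not measured.

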